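# Tip a painted panel face up onto the turning board

### The job

The small painted panel lies painted side down on two white runners in front of the low cork-topped turning board. Without grasping or lifting it, push it with the fingertips against the board's front edge, tip it up on that edge and over, so that it lands on the cork painted side up, then push it on until it lies flat and wholly on the board, no edge overhanging. Leave all the other things on the table where they stand.

Things in the scene. Friction and masses are not known exactly. Their poses are not given: they have to be found in the camera images.
- panel: flat wooden panel, 84 (its x) x 120 (its y) x 14 thick (z), about 90 g. Its two 120 mm long edges are fully rounded (radius 7), its short ends square. One broad face is bare pale wood, the other painted red-brown with yellow and blue bands and a disc. Origin at its middle. Its z axis points out of the bare face: up at the start (painted face down), down once it is turned over.
- far_edge (a point): point on the panel: centre of the rounding of its +x long edge, at half its length (7 mm inside the rounded edge). At the start this edge faces the board, about 5 to 40 mm from it and up to 0.2 rad off parallel
- near_edge (a point): the same on the opposite long edge (-x), the one that faces the robot at the start; 70 mm from far_edge
- corner0 (a point): corner of the panel at its +x, +y end, at half its thickness
- corner1 (a point): corner of the panel at its +x, -y end, at half its thickness
- corner2 (a point): corner of the panel at its -x, +y end, at half its thickness
- corner3 (a point): corner of the panel at its -x, -y end, at half its thickness
- board: turning board fixed to the table: dark wood block with a flat cork top, 160 (its x) x 220 (its y) x 27 high, upright sides. Origin at the centre of its underside, at table height; its x axis points away from the robot. Its front face, towards the robot and the panel (its x = -80 mm), is the wall edge to tip against: it stands 15 mm above the runners on which the panel lies (see wall_foot).
- wall_foot (a point): middle of the board's front face, at the level of the tops of two white runners: bars 10 wide, 12 high, fixed to the table, that reach from the front face 110 mm towards the robot (board's x = -190 to -80), centred 42 mm either side of the board's middle. The panel lies across both and slides on them; between them there is a clear gap 74 wide down to the table, where a fingertip fits
- jar: amber glass jar with a white cap, 40 across, 50 high, standing beside the panel's lane; loose, sizes in mm, origin at the middle of its foot, to be left alone
- sherd: small broken piece of fired clay, about 38 x 30 x 27, on the other side of the panel's lane; loose, sizes in mm, origin at the middle of its foot, to be left alone
- figurine: red-brown standing figurine, 60 across the foot, 150 high; loose, sizes in mm, origin at the middle of its foot, to be left alone
- brush: hand brush lying on the table, origin near its middle; loose, to be left alone
- bottle: white plastic bottle with a blue cap, 52 across, 130 high; loose, sizes in mm, origin at the middle of its foot, to be left alone
- cup: open steel cup, 70 across, 75 high; loose, sizes in mm, origin at the middle of its foot, to be left alone
- stone: pale lump of limestone, 80 x 60 x 49; loose, sizes in mm, origin at the middle of its foot, to be left alone
Things that resemble listed ones, but are neither listed nor needed, are in the scene too. Leave any green or pink look-alike of the panel alone.

How it is judged (in metres and radians):
On the way:
1. the panel is tipped up steeply against the board's front edge, its far edge still down in front of the board (angle between panel's own z axis and vertical between 0.8 and 1.5 rad and height (world z) of far_edge below 0.045 m and x of far_edge in the frame of board between -0.115 and -0.075 m and contact force between panel and board above 0.02 N), for 0.05 s.
At the end, for the whole second after the job is handed in: The panel lies at rest, painted side up, flat (within 8 degrees) and wholly on the board (no corner more than 3 mm over the rim), and every other thing is within 20 mm of where it stood (angle between panel's own z axis and vertical above 3 rad and height (world z) of panel between 0.03 and 0.038 m and x of corner0 in the frame of board between -0.083 and 0.083 m and y of corner0 in the frame of board between -0.113 and 0.113 m and x of corner1 in the frame of board between -0.083 and 0.083 m and y of corner1 in the frame of board between -0.113 and 0.113 m and x of corner2 in the frame of board between -0.083 and 0.083 m and y of corner2 in the frame of board between -0.113 and 0.113 m and x of corner3 in the frame of board between -0.083 and 0.083 m and y of corner3 in the frame of board between -0.113 and 0.113 m and linear speed of panel below 0.01 m/s and distance of each of jar, sherd, figurine, brush, bottle, cup, stone from where it was at the start of the episode below 0.02 m); the robot touches nothing.
It fails at once if the panel is lifted or carried: both long edges more than 60 mm above the table (height (world z) of each of far_edge, near_edge above 0.06 m).
It fails at once if one of the other things is moved by 20 mm or more (distance of any of jar, sherd, figurine, brush, bottle, cup, stone from where it was at the start of the episode above 0.02 m).
It also fails if it takes over 64 s, if anything falls off the work surface, if the arm or the gripper's body presses on something with over 40 N, if the wrist force passes 120 N, or if a joint passes its speed limit or range.

### The arm

A 6-joint arm with a two-finger parallel gripper is mounted at the origin on the work surface. World frame = base frame: x ahead of the robot, y to its left, z up, the work surface at z = 0. Lengths are in mm, angles in rad, forces in N, time in s.
With the tool pointing down it reaches from about 350 to 875 mm from the base axis. Payload 4.2 kg.
Tool frame: the origin (TCP) lies midway between the tips of the shut fingers; the grasp point (between the pads) lies 19 mm behind it; x points along the fingers, y is the direction in which the jaws open and shut, and the axes are right-handed (so a half turn about x gives the same grasp; the last joint's range is limited). The gripper opens to 85 mm and grips with 20 to 120 N. Pads are 22 mm wide; open, the fingers measure 114 mm over their backs; the gripper's body (76 mm by 85 mm) begins 54 mm behind the grasp point. The pads swing forward as they close: fully open they stand 13 mm farther back than shut.
Start: joints at [-1.033, 0.385, 0.008, 0, -1.194, -0.259], TCP at [172.018, -600.84, 231.312] pointing down, gripper open.
Joint ranges: [-3.14, 3.14], [-1.21, 2.06], [-1.07, 1.41], [-3.16, 2.05], [-2.99, -0.16], [-3.1, 3.1]. Speed limits (rad/s): [2.79, 2.79, 3.14, 3.14, 3.14, 3.14].

### API

Orientations are given as a unit quaternion [x, y, z, w].
In Python, from bench import readout, imaging, arm gives the robot as it stands.
- The arm moves only by the tool arm_command, never from a script. Its argument "increments" is a list of rows, each a list of 3 entries, a list of its own where there are three numbers: the turn, a rotation vector about the world's x, y, z in degrees, then the shift along the world's x, y, z in mm, then the closure, from 0 (fully open) to 1 (shut). In form: [[[ax, ay, az], [tx, ty, tz], fingers], ...]. A call has exactly 5 rows; each row is the pose to reach, as a shift and turn from the pose measured when the call began; what a row does not reach only later rows make up. A row lasts 1/10 s, in which the tool goes at most 50 mm and 8.59 degrees, less where a joint would pass 70% of its speed; a pose out of reach is approached as far as the arm can. A call with a gripper value outside its range is refused whole. The fingers move at their own pace and stop on an object; the grip force is fixed at half the most. Time passes only in rows, so rows that repeat a pose let the fingers close, or fill a call up. It gives the time, the measured TCP pose, the force and the opening at its end, in the units of the state.
- readout.read_state(): the state, without advancing time (a new reading comes with each control period).
- imaging.get_image(name): name is "scene" or "top" or "wrist"; returns (picture, depth): 480x640x3 uint8, blue, green, red; 480x640 float32, mm along the optical axis (not along the pixel's ray), 0 where there is no reading.
- imaging.camera_info(name): a dict with "vfov" (degrees; the focal length in pixels is half the picture's height over the tangent of half this angle, whatever the lens; pixels are square), "cx", "cy" (the principal point, pixels), "eye" and "rotation" of the camera in the world; the wrist camera has in their place "T_tool_cam" (4x4, takes a point from camera to tool coordinates, whose origin is the TCP and whose axes are the tool frame's). Camera axes: x right, y down, z forward; pixel columns grow to the right and rows downward; lengths in mm; the calibration is good to about 2 mm. A picture is of the moment at which its call begins: read the wrist's pose just before it. camera_info takes no time and is no camera call.
- arm.job_done(): hands the job in, once; it reports no verdict.
The state is a dict: "clock": time; "joints": joint angles; "joint_vel": joint speeds; "joint_efforts": joint torques, N m; "position": TCP position; "ee_rot": TCP orientation; "contact_force": force on the tool from outside, world axes, zero at the start; "wrist_torque": the same for the moment, N m; "gripper_width": finger opening in mm.
Only numpy, scipy, OpenCV 4.12 (cv2) and the standard library are available. Lean on these libraries where they do the work, as an engineer would, in place of code of your own. Each camera call takes 0.05 s, during which the arm holds its last target. There are 200 camera calls.

## Working session

There is one attempt and no reset: what is moved stays moved. The work goes in short steps, Python scripts to look and compute and a tool call to move; the robot and the scene stay as the last step left them, time stands still between calls to the robot, and variables do not carry over. Pictures are saved under pics/ and viewed, about 8 in all and at most 12, crops included, and the job is handed in when it is done.

Besides the shell and the picture viewer there is one more tool, called after ">>>" by a JSON object that holds its "api" and its "payload". arm_command: Moves the arm, as the interface text tells. Its arguments: {"type":"object","properties":{"increments":{"type":"array","items":{"type":"array"}}},"required":["increments"]}

```bash
mkdir -p pics; cat > h.py <<'E'
import numpy as np, cv2
from bench import readout, imaging, arm
def cam(n):
    c=imaging.camera_info(n); c['f']=240/np.tan(np.radians(c['vfov'])/2); return c
def cloud(n):
    s=readout.read_state(); im,d=imaging.get_image(n); c=cam(n)
    v,u=np.mgrid[:480,:640]
    P=np.dstack([(u-c['cx'])/c['f']*d,(v-c['cy'])/c['f']*d,d])
    if n=='wrist':
        from scipy.spatial.transform import Rotation as R
        T=np.array(c['T_tool_cam']); P=P@T[:3,:3].T+T[:3,3]
        W=P@R.from_quat(s['ee_rot']).as_matrix().T+np.array(s['position'])
    else: W=P@np.array(c['rotation']).T+np.array(c['eye'])
    return im,d,W
E
python3 - <<'E'
from h import *
for n in('scene','top'):
    im,d,W=cloud(n); cv2.imwrite(f'pics/{n}0.png',im); np.save(n+'W.npy',W); c=cam(n); print(n,c, (d>0).mean())
print(readout.read_state())
E
```

```text
Traceback (most recent call last):
  File "h.py", line 13, in cloud
    else: W=P@np.array(c['rotation']).T+np.array(c['eye'])
            ~^~~~~~~~~~~~~~~~~~~~~~~~~~
ValueError: matmul: Input operand 1 has a mismatch in its core dimension 0, with gufunc signature (n?,k),(k,m?)->(n?,m?) (size 4 is different from 3)
```

Rotation is a quaternion.

```bash
sed -i "s/np.array(c\['rotation'\]).T/R.from_quat(c['rotation']).as_matrix().T/; s/^        from scipy.*$//; 1a from scipy.spatial.transform import Rotation as R" h.py
python3 - <<'E'
from h import *
for n in('scene','top'):
    im,d,W=cloud(n); cv2.imwrite(f'pics/{n}0.png',im); np.save(n+'W.npy',W); c=cam(n); print(n,c, (d>0).mean())
print(readout.read_state())
E
```

```text
scene {'vfov': 53.14866222626089, 'cx': 313.7723789375348, 'cy': 239.42243894989818, 'eye': array([1071.11857217, -447.73919608,  896.57419768]), 'rotation': array([ 0.85260985,  0.38837809, -0.14484062, -0.3181825 ]), 'f': np.float64(479.8057044104539)} 0.9959440104166667
top {'vfov': 55.377834929505944, 'cx': 318.9767515969069, 'cy': 242.53693336822698, 'eye': array([366.17739249,  -4.68520517, 952.0682178 ]), 'rotation': array([-0.69816165,  0.7111978 , -0.04787909,  0.06689988]), 'f': np.float64(457.3475571300495)} 0.995830078125
{'clock': 0.15, 'joints': array([-1.03338121e+00,  3.85401567e-01,  6.94643308e-03, -3.20930572e-04,
       -1.19398750e+00, -2.58560852e-01]), 'joint_vel': array([-0.00025914, -0.00202694,  0.00498599,  0.00036346,  0.00010271,
       -0.00019331]), 'joint_efforts': array([ 1.42758504e-04, -3.92677188e+01,  1.88583487e+01,  4.18863684e+00,
       -3.39210972e-03,  9.96457061e-06]), 'position': array([ 171.90149799, -600.4496841 ,  230.4670329 ]), 'ee_rot': array([-0.09765184,  0.70037878,  0.09880673,  0.70012207]), 'contact_force': array([-1.43258525,  0.31908227, -0.17101807]), 'wrist_torque': array([-0.04493206,  0.05984225,  0.02029221]), 'gripper_width': 85.37224237778058}
```

View pics/top0.png

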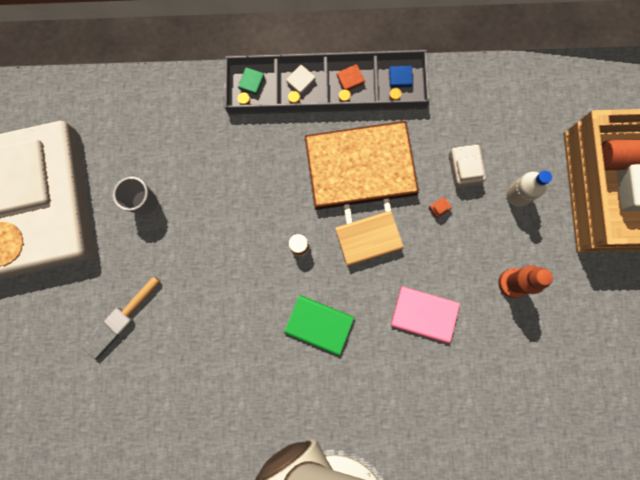

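View pics/scene0.png

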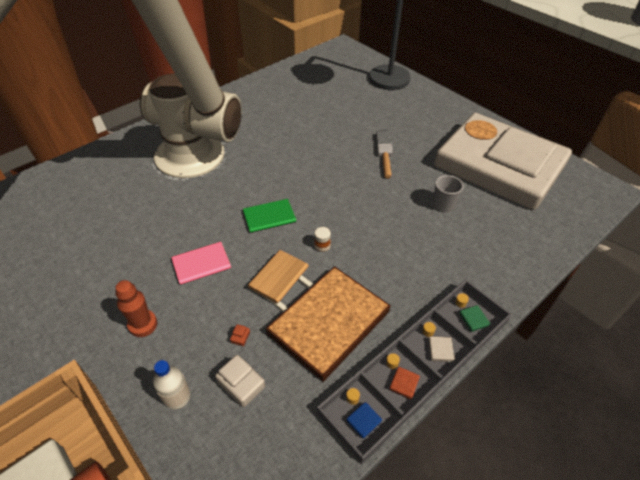

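The top view shows the bare wooden panel at (369,238), lying on the white runners in front of the cork board at (361,164). Green (320,325) and pink (426,314) are the look-alikes to leave alone. The jar is at (299,244) and the sherd at (441,207).

```bash
cat > m.py <<'E'
from h import *
def ray(n,px,z):
    c=cam(n); px=np.atleast_2d(px).astype(float)
    D=np.c_[(px[:,0]-c['cx'])/c['f'],(px[:,1]-c['cy'])/c['f'],np.ones(len(px))]@R.from_quat(c['rotation']).as_matrix().T
    e=np.array(c['eye']); return (e+D*((z-e[2])/D[:,2])[:,None])[:,:2]
def rect(n,mask,z):
    k,_=cv2.findContours(mask.astype(np.uint8),cv2.RETR_EXTERNAL,cv2.CHAIN_APPROX_NONE)
    k=max(k,key=cv2.contourArea)[:,0]
    return cv2.minAreaRect(ray(n,k,z).astype(np.float32))
E
python3 - <<'E'
from m import *
for n,bb,pb in (('top',(295,115,425,215),(330,205,410,270)),('scene',(262,262,395,378),(246,248,312,305))):
    im=cv2.imread(f'pics/{n}0.png'); W=np.load(n+'W.npy'); hsv=cv2.cvtColor(im,cv2.COLOR_BGR2HSV)
    for nm,b,z in(('board',bb,27),('panel',pb,26)):
        m=np.zeros((480,640),bool); x0,y0,x1,y1=b; m[y0:y1,x0:x1]=1
        m&=(hsv[...,1]>90)&(hsv[...,2]>(110 if nm=='panel' else 60))
        if nm=='panel':
            q=cv2.boxPoints(rect(n,M,27)); m&=~M
        m=cv2.morphologyEx(m.astype(np.uint8),cv2.MORPH_OPEN,np.ones((3,3)))>0
        if nm=='board': M=cv2.dilate(m.astype(np.uint8),np.ones((3,3)))>0
        r=rect(n,m,z); print(n,nm,r,m.sum(),'medz',np.median(W[m][:,2]), cv2.boxPoints(r).round(1).tolist())
for nm,p,z in(('jar',(299,243),50),('sherd',(441,207),25)):print(nm,ray('top',p,z), np.load('topW.npy')[p[1],p[0]])
a=cv2.imread('pics/top0.png')[120:270,280:460]; cv2.imwrite('pics/crop.png',cv2.resize(a,None,fx=4,fy=4,interpolation=cv2.INTER_CUBIC))
E
```

```text
top board ((686.0491943359375, -71.20474243164062), (159.26785278320312, 219.0144805908203), 7.1059722900390625) 7577 medz 27.9356980041689 [[593.5, 27.600000381469727], [620.5999755859375, -189.6999969482422], [778.5999755859375, -170.0], [751.5, 47.29999923706055]]
top panel ((527.2098999023438, -83.21432495117188), (82.8941879272461, 122.06700897216797), 16.05378532409668) 2322 medz 26.493285403977836 [[470.5, -36.0], [504.29998779296875, -153.3000030517578], [583.9000244140625, -130.39999389648438], [550.2000122070312, -13.100000381469727]]
scene board ((687.498046875, -68.62913513183594), (166.0431671142578, 219.64649963378906), 7.107048511505127) 8395 medz 27.145797395138857 [[591.5, 30.100000381469727], [618.7000122070312, -187.89999389648438], [783.5, -167.3000030517578], [756.2999877929688, 50.599998474121094]]
scene panel ((493.40631103515625, -34.996673583984375), (58.2193717956543, 30.068763732910156), 48.98410415649414) 321 medz 25.970688428486824 [[463.0, -47.099998474121094], [485.6000061035156, -66.80000305175781], [523.9000244140625, -22.899999618530273], [501.20001220703125, -3.200000047683716]]
jar [[514.22348248  58.4693136 ]] [514.02072531  58.38282005  51.23543148]
sherd [[ 587.54693074 -234.17069713]] [ 586.86823889 -233.46712276   27.84227747]
```

View pics/crop.png

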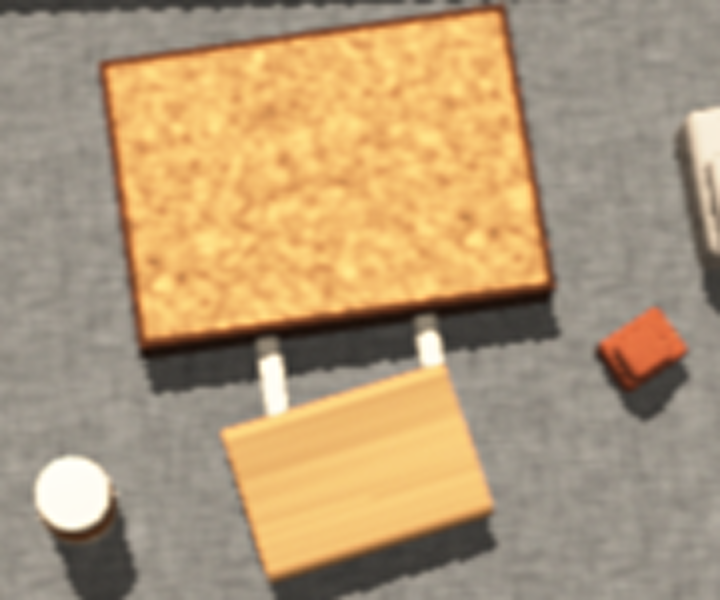

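The crop confirms it: bare wood panel at (355,472) on the white runners, between the jar and the sherd. It is the one without green or pink. Now I'll compute the tool pose, tilted 30° from vertical with the tip forward, behind the near edge.

```bash
cat >> m.py <<'E'
B=np.array([686.3,-70.8]); yaw=np.radians(7.1); U=np.array([np.cos(yaw),np.sin(yaw)]); V=np.array([-U[1],U[0]])
def w2b(p): p=np.asarray(p)[:2]-B; return np.array([p@U,p@V])
def b2w(x,y): return B+x*U+y*V
def tgt(th,s=1):
    th=np.radians(th); x=np.r_[np.cos(th)*U,-np.sin(th)]; y=s*np.r_[V,0]; return R.from_matrix(np.c_[x,y,np.cross(x,y)])
def goto(xb,yb,z,th,s):
    st=readout.read_state(); q=R.from_quat(st['ee_rot'])
    r=(tgt(th,s)*q.inv()).as_rotvec(degrees=True); t=np.r_[b2w(xb,yb),z]-st['position']
    print('turn',r.round(1),'shift',t.round(1))
def where():
    st=readout.read_state(); x=R.from_quat(st['ee_rot']).as_matrix()[:,0]
    print('t',round(st['clock'],2),'board xy',w2b(st['position']).round(1),'z',round(st['position'][2],1),'elev',np.degrees(np.arcsin(-x[2])).round(1),'F',st['contact_force'].round(1),'w',round(st['gripper_width'],1))
E
python3 -c "
from m import *
where()
for s in(1,-1): goto(-235,5,9,60,s)
print(R.from_quat(readout.read_state()['ee_rot']).as_matrix().round(2))"
```

```text
t 0.15 board xy [-575.9 -462. ] z 230.5 elev 89.9 F [-1.4  0.3 -0.2] w 85.4
turn [  5.9 -29.4  -8.7] shift [ 280.6  505.6 -221.5]
turn [-43.6  -9.  165.6] shift [ 280.6  505.6 -221.5]
[[-0.   -0.28  0.96]
 [ 0.    0.96  0.28]
 [-1.    0.   -0.  ]]
```

>>> {"api": "arm_command", "payload": {"increments": [[[1.5,-7.3,-2.2],[20,42,0],1],[[3,-14.7,-4.4],[42,84,-10],1],[[4.4,-22,-6.5],[65,126,-20],1],[[5.9,-29.4,-8.7],[88,168,-30],1],[[5.9,-29.4,-8.7],[110,210,-40],1]]}}

```text
clock: 0.65
position: [280.3, -389.5, 189.4]
ee_rot: [-0.028, 0.498, 0.051, 0.865]
contact_force: [0.7, -0.7, 0.1]
gripper_width: 12.2
```

>>> {"api": "arm_command", "payload": {"increments": [[[0,0,0],[22,40,-10],1],[[0,0,0],[44,80,-20],1],[[0,0,0],[66,120,-30],1],[[0,0,0],[88,160,-35],1],[[0,0,0],[110,200,-40],1]]}}

```text
clock: 1.15
position: [391.2, -188.3, 149.8]
ee_rot: [-0.027, 0.498, 0.05, 0.866]
contact_force: [1.6, -0.7, 0.5]
gripper_width: -0.2
```

```bash
python3 -c "
from m import *
where(); goto(-235,5,60,60,1); goto(-235,5,9,60,1)"
```

```text
t 1.15 board xy [-307.4  -80.1] z 149.8 elev 59.8 F [ 1.6 -0.7  0.5] w -0.2
turn [-0.2  0.2  0.5] shift [ 61.3  93.4 -89.8]
turn [-0.2  0.2  0.5] shift [  61.3   93.4 -140.8]
```

>>> {"api": "arm_command", "payload": {"increments": [[[0,0,0.5],[20,31,-20],1],[[0,0,0.5],[40,62,-45],1],[[0,0,0.5],[61,93,-75],1],[[0,0,0.5],[61,93,-110],1],[[0,0,0.5],[61,93,-130],1]]}}

```text
clock: 1.65
position: [450.1, -100.1, 27.1]
ee_rot: [-0.026, 0.496, 0.063, 0.866]
contact_force: [-1.1, -0.8, -0.4]
gripper_width: 0.3
```

```bash
python3 -c "
from m import *
where(); goto(-235,5,9,60,1)
im,d,W=cloud('wrist'); cv2.imwrite('pics/w1.png',im)"
```

```text
t 1.65 board xy [-2.38e+02  2.00e-01] z 27.1 elev 59.5 F [-1.1 -0.8 -0.4] w 0.3
turn [-1.   0.4 -0.7] shift [  2.4   5.2 -18.1]
```

View pics/w1.png

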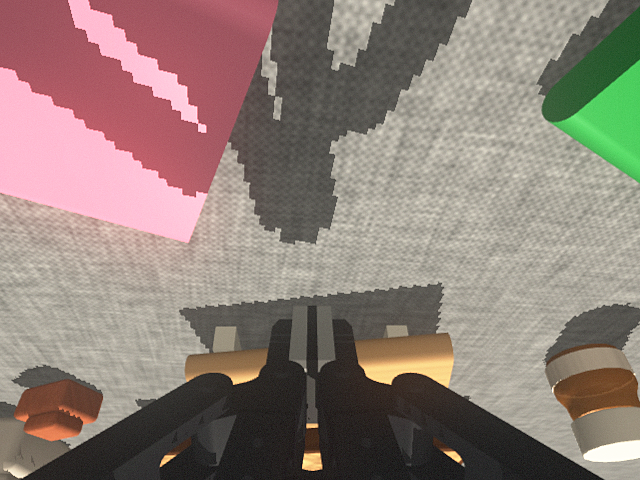

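The wrist view shows the shut fingertips at (312,330) centred between the two runner ends, (227,338) and (397,332), with the panel's near edge right behind. I'll lower into the gap and push.

>>> {"api": "arm_command", "payload": {"increments": [[[0,0,0],[1,3,-8],1],[[0,0,0],[2,5,-16],1],[[0,0,0],[2,5,-18],1],[[0,0,0],[10,6,-18],1],[[0,0,0],[18,7,-18],1]]}}

```text
clock: 2.2
position: [466.6, -93.9, 6.6]
ee_rot: [-0.024, 0.497, 0.062, 0.865]
contact_force: [-0.2, -0.3, 0.8]
gripper_width: 0.3
```

>>> {"api": "arm_command", "payload": {"increments": [[[0,0,0],[5,0.6,0],1],[[0,0,0],[10,1.2,0],1],[[0,0,0],[15,1.9,0],1],[[0,0,0],[20,2.5,0],1],[[0,0,0],[25,3.1,0],1]]}}

```text
clock: 2.7
position: [491.1, -93.0, 5.5]
ee_rot: [-0.022, 0.496, 0.065, 0.865]
contact_force: [-0.8, 0.8, 0.2]
gripper_width: -0.0
```

```bash
python3 -c "
from m import *
where(); goto(-173,5,9,60,1)"
```

```text
t 2.7 board xy [-196.4    2.1] z 5.5 elev 59.5 F [-0.8  0.8  0.2] w -0.0
turn [-1.6  0.2 -0.6] shift [22.9  5.8  3.5]
```

>>> {"api": "arm_command", "payload": {"increments": [[[-1,0,-0.5],[5,2,2],1],[[-1,0,-0.5],[10,3,3],1],[[-1,0,-0.5],[14,4,3],1],[[-1,0,-0.5],[18,4.5,3],1],[[-1,0,-0.5],[21,5,3],1]]}}

```text
clock: 3.2
position: [510.3, -94.2, 5.6]
ee_rot: [-0.022, 0.494, 0.066, 0.866]
contact_force: [-1.7, 0.8, -0.1]
gripper_width: -0.3
```

```bash
python3 -c "
from m import *
where(); goto(-173,5,9,60,1)
im,d,W=cloud('scene'); cv2.imwrite('pics/s1.png',cv2.resize(im[220:400,200:420],None,fx=3,fy=3))"
```

```text
t 3.2 board xy [-177.6   -1.5] z 5.6 elev 59.3 F [-1.7  0.8 -0.1] w -0.3
turn [-1.7  0.5 -0.7] shift [3.7 7.  3.4]
```

View pics/s1.png

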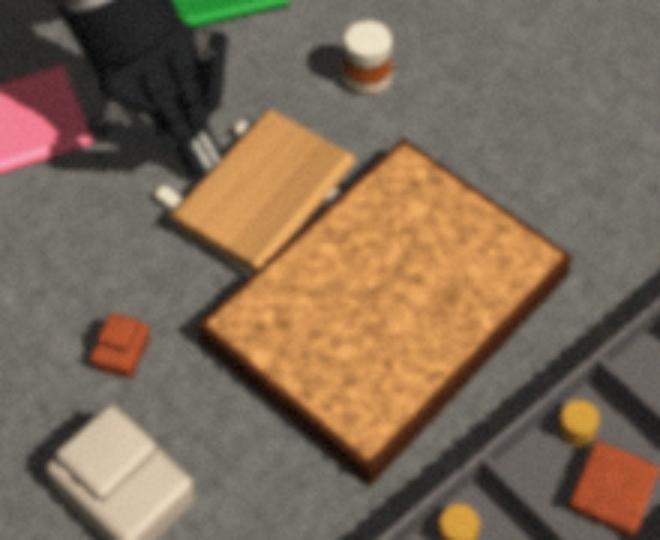

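The crop shows the panel's right-far corner (255,268) at the wall, with the left end still about 10 mm off and the finger at (207,150) near the middle of the near edge. I'll keep pushing so that it squares up.

>>> {"api": "arm_command", "payload": {"increments": [[[-1,0,-0.5],[3,4,2],1],[[-1,0,-0.5],[6,7,4],1],[[-1,0,-0.5],[8,8,4],1],[[-1,0,-0.5],[10,8.5,4],1],[[-1,0,-0.5],[11,8.5,4],1]]}}

```text
clock: 3.75
position: [518.6, -92.0, 6.4]
ee_rot: [-0.021, 0.493, 0.068, 0.867]
contact_force: [-6.6, 1.1, 0.6]
gripper_width: -0.0
```

```bash
python3 -c "
from m import *
where(); goto(-173,5,9,60,1);where()
im,d,W=cloud('scene'); cv2.imwrite('pics/s2.png',cv2.resize(im[220:400,200:420],None,fx=3,fy=3))"
```

```text
t 3.75 board xy [-169.    -0.3] z 6.4 elev 59.1 F [-6.6  1.1  0.6] w -0.0
turn [-1.9  0.6 -0.9] shift [-4.6  4.7  2.6]
t 3.75 board xy [-169.    -0.3] z 6.4 elev 59.1 F [-6.6  1.1  0.6] w -0.0
```

View pics/s2.png

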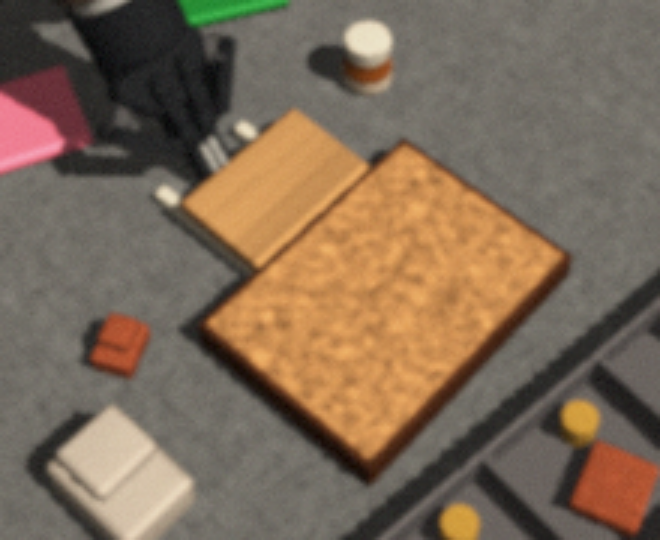

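The panel is now flush and square against the wall (far edge on the line from (258,268) to (370,163)), with 6.6 N of pressing force. The finger sits about 8 mm right of the panel's middle, so I'll shift it left and press again.

>>> {"api": "arm_command", "payload": {"increments": [[[-1.5,0.5,-1],[-6,0,1],1],[[-1.5,0.5,-1],[-7,9,2],1],[[-1.5,0.5,-1],[-7,11,3],1],[[-1.5,0.5,-1],[-3,11,3],1],[[-1.5,0.5,-1],[0,11,3],1]]}}

```text
clock: 4.3
position: [516.3, -90.6, 5.8]
ee_rot: [-0.02, 0.494, 0.068, 0.866]
contact_force: [-5.2, -0.1, 0.7]
gripper_width: -0.2
```

```bash
python3 -c "
from m import *
where()"
```

```text
t 4.3 board xy [-171.1    1.3] z 5.8 elev 59.2 F [-5.2 -0.1  0.7] w -0.2
```

>>> {"api": "arm_command", "payload": {"increments": [[[-1,0.5,-1],[2,2,3],1],[[-1,0.5,-1],[3,4,7],1],[[-1,0.5,-1],[4,4,11],1],[[-1,0.5,-1],[5,4,15],1],[[-1,0.5,-1],[6,4,19],1]]}}

```text
clock: 4.8
position: [517.9, -94.0, 21.9]
ee_rot: [-0.015, 0.5, 0.068, 0.863]
contact_force: [-8.5, 0.7, 0.7]
gripper_width: -0.1
```

```bash
python3 -c "
from m import *
where(); goto(-160,3,30,60,1)
im,d,W=cloud('scene'); cv2.imwrite('pics/s3.png',cv2.resize(im[220:400,200:420],None,fx=3,fy=3))"
```

```text
t 4.8 board xy [-169.9   -2.2] z 21.9 elev 60.0 F [-8.5  0.7  0.7] w -0.1
turn [-2.3 -0.4 -0.5] shift [9.2 6.4 8.1]
```

View pics/s3.png

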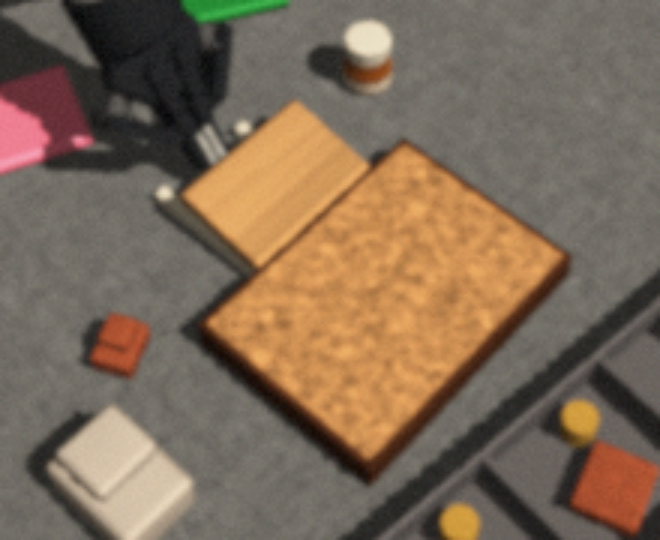

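The panel is tipping: the near edge is lifted about 16 mm and the far edge still sits along the wall. I'll continue along the arc, correcting the y drift.

>>> {"api": "arm_command", "payload": {"increments": [[[-1,0,-0.5],[2,4,5],1],[[-2,0,-0.5],[4.5,8,10],1],[[-2,0,-0.5],[7,10,15],1],[[-2,0,-0.5],[9.5,10,19],1],[[-2,0,-0.5],[12,10,23],1]]}}

```text
clock: 5.35
position: [531.3, -94.3, 47.1]
ee_rot: [-0.021, 0.502, 0.07, 0.862]
contact_force: [-0.7, -0.8, -0.2]
gripper_width: -0.1
```

```bash
python3 -c "
from m import *
where(); goto(-160,3,42,60,1)
im,d,W=cloud('scene'); cv2.imwrite('pics/s4.png',cv2.resize(im[220:400,200:420],None,fx=3,fy=3))
w=W[240:320,240:330].reshape(-1,3); b=np.array([[*w2b(p),p[2]] for p in w]); k=(b[:,0]<-84)&(b[:,0]>-165)&(abs(b[:,1])<60)&(b[:,2]>16); b=b[k]
A=np.c_[b[:,:2],np.ones(len(b))]
for _ in range(5):
    c=np.linalg.lstsq(A,b[:,2],rcond=None)[0]; r=abs(A@c-b[:,2]); A=A[r<6];b=b[r<6]
print(c,len(b),'tilt',np.degrees(np.arctan(-c[0])),b.min(0),b.max(0))"
```

```text
t 5.35 board xy [-156.8   -4.2] z 47.1 elev 60.2 F [-0.7 -0.8 -0.2] w -0.1
turn [-1.9 -0.5 -1. ] shift [-4.1  6.7 -5.1]
[-7.22529359e-01  7.86331831e-03 -3.56919066e+01] 1590 tilt 35.84921644220088 [-164.98615984  -47.39654946   21.34092345] [-84.03800944  59.7861667   85.56506882]
```

Depth fit: panel tilted 36°, square to the wall. I'll go on to about 58°.

>>> {"api": "arm_command", "payload": {"increments": [[[-1,0,-1],[4,4,5],1],[[-2,0,-1],[9,8,9],1],[[-2,0,-1],[13,12,13],1],[[-2,0,-1],[18,14,16],1],[[-2,0,-1],[22,14,19],1]]}}

```text
clock: 5.9
position: [557.3, -90.1, 71.9]
ee_rot: [-0.024, 0.505, 0.067, 0.86]
contact_force: [-0.5, -1.2, 0.7]
gripper_width: 0.1
```

```bash
cat > tilt.py <<'E'
from m import *
where()
im,d,W=cloud('scene'); cv2.imwrite('pics/s5.png',cv2.resize(im[190:400,200:420],None,fx=3,fy=3))
w=W[200:330,240:340].reshape(-1,3); b=np.c_[(w[:,:2]-B)@U,(w[:,:2]-B)@V,w[:,2]]; b=b[(b[:,0]<-70)&(b[:,0]>-150)&(abs(b[:,1])<65)&(b[:,2]>31)]
A=np.c_[b[:,1:],np.ones(len(b))]
for _ in range(6):
    c=np.linalg.lstsq(A,b[:,0],rcond=None)[0]; r=abs(A@c-b[:,0]); A=A[r<5];b=b[r<5]
print(c,len(b),'tilt',90-np.degrees(np.arctan(-c[1])),b.min(0).round(),b.max(0).round(), 'fitted x at z27',(c[1]*27+c[2]).round(1))
E
python3 tilt.py
```

```text
t 5.9 board xy [-130.4   -3.2] z 71.9 elev 60.7 F [-0.5 -1.2  0.7] w 0.1
[ 3.56781909e-02 -6.45860223e-01 -6.21490503e+01] 1075 tilt 57.14319088234114 [-150.  -48.   31.] [-83.  65. 140.] fitted x at z27 -79.6
```

>>> {"api": "arm_command", "payload": {"increments": [[[-1,0,0],[5,4,1],1],[[-2,0,0],[10,8,1],1],[[-2,0,0],[14,10,1],1],[[-2,0,0],[17,10,1],1],[[-2,0,0],[20,10,1],1]]}}

```text
clock: 6.45
position: [580.5, -86.7, 77.8]
ee_rot: [-0.034, 0.509, 0.068, 0.858]
contact_force: [0.0, 0.2, 1.5]
gripper_width: 0.1
```

```bash
python3 tilt.py
```

```text
t 6.45 board xy [-107.    -2.7] z 77.8 elev 61.3 F [0.  0.2 1.5] w 0.1
[ 3.42550266e-02 -4.49842876e-01 -6.14221450e+01] 857 tilt 65.77974163880258 [-150.  -64.   31.] [-71.  65. 205.] fitted x at z27 -73.6
```

View pics/s5.png

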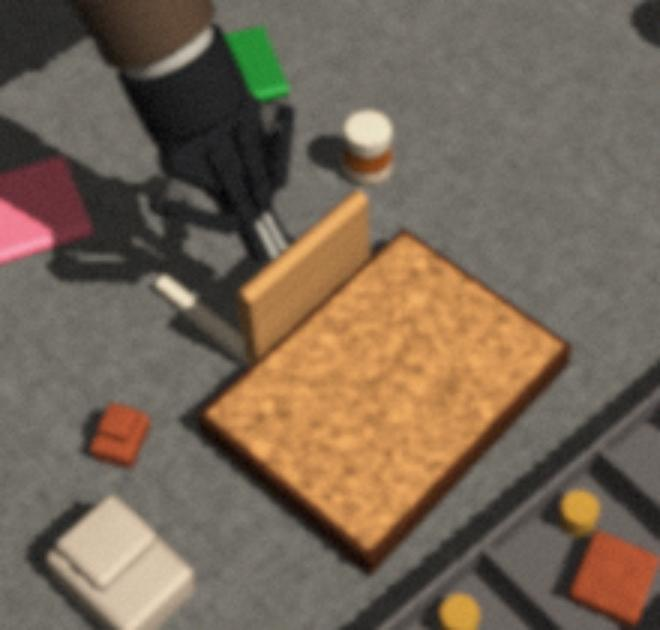

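The panel stands steeply (about 80°) on its far edge against the board, with the fingertips at (275,240) behind it. I'll push it over.

>>> {"api": "arm_command", "payload": {"increments": [[[-1,0,0],[4,2,-6],1],[[-2,0,0],[8,4,-9],1],[[-2,0,0],[13,6,-10],1],[[-2,0,0],[18,8,-10],1],[[-2,0,0],[23,8,-10],1]]}}

```text
clock: 7.0
position: [607.2, -84.7, 73.0]
ee_rot: [-0.044, 0.513, 0.068, 0.854]
contact_force: [-0.1, 0.2, 0.2]
gripper_width: -0.0
```

>>> {"api": "arm_command", "payload": {"increments": [[[0,0,0],[4,2,-1],1],[[0,0,0],[8,4,-2],1],[[0,0,0],[12,6,-3],1],[[0,0,0],[14,6,-3],1],[[0,0,0],[16,6,-3],1]]}}

```text
clock: 7.5
position: [623.3, -78.8, 70.0]
ee_rot: [-0.044, 0.514, 0.068, 0.854]
contact_force: [0.9, -0.5, -0.8]
gripper_width: -0.1
```

```bash
python3 tilt.py
```

```text
t 7.5 board xy [-63.5  -0.1] z 70.0 elev 62.1 F [ 0.9 -0.5 -0.8] w -0.1
[  0.09616811  -0.20065426 -70.31611489] 1166 tilt 78.65402751632898 [-133.  -62.   31.] [-70.  65. 289.] fitted x at z27 -75.7
```

View pics/s5.png

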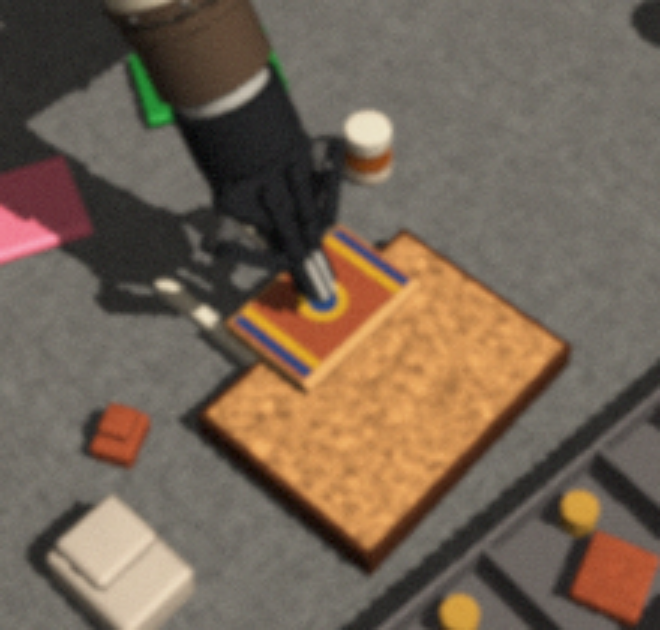

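The panel has landed painted side up on the cork, overhanging the front rim by about 30 mm (near edge from (230,322) to (338,232)). I'll back off and measure.

>>> {"api": "arm_command", "payload": {"increments": [[[1,4,0],[-20,-2,10],1],[[2,8,0],[-45,-5,10],1],[[2,12,0],[-75,-9,10],1],[[2,16,0],[-105,-12,10],1],[[2,20,0],[-125,-14,0],1]]}}

```text
clock: 8.05
position: [497.4, -93.1, 71.4]
ee_rot: [-0.016, 0.653, 0.084, 0.753]
contact_force: [0.8, 0.3, -0.1]
gripper_width: -0.3
```

```bash
cat > pan.py <<'E'
from m import *
where()
for n in('top','scene'):
    im,d,W=cloud(n); b=np.dstack([(W[...,:2]-B)@U,(W[...,:2]-B)@V,W[...,2]])
    k=(b[...,2]>36)&(b[...,2]<47)&(b[...,0]>-130)&(b[...,0]<75)&(abs(b[...,1])<85)
    hsv=cv2.cvtColor(im,cv2.COLOR_BGR2HSV); k&=hsv[...,1]>70
    k=cv2.morphologyEx(k.astype(np.uint8),cv2.MORPH_OPEN,np.ones((3,3)))
    kk,_=cv2.findContours(k,cv2.RETR_EXTERNAL,cv2.CHAIN_APPROX_NONE); kk=max(kk,key=cv2.contourArea)[:,0]
    g=ray(n,kk,38)-B; g=np.c_[g@U,g@V].astype(np.float32)
    print(n,cv2.minAreaRect(g),'x',g[:,0].min(),g[:,0].max(),'y',g[:,1].min(),g[:,1].max(),'z',np.median(W[k>0][:,2]))
    cv2.imwrite(f'pics/p_{n}.png',im)
E
python3 pan.py; python3 -c "
from m import *
goto(-145,3,31,87,1)"
```

```text
t 8.05 board xy [-190.2    1.2] z 71.4 elev 80.2 F [ 0.8  0.3 -0.1] w -0.3
top ((-65.468505859375, 10.008869171142578), (126.7282485961914, 76.38916778564453), 81.58662414550781) x -112.5115 -31.581993 y -48.368717 71.83008 z 42.12427708521096
scene ((-73.25637817382812, 12.3759765625), (83.99065399169922, 122.86323547363281), 0.2600511908531189) x -115.16615 -31.008629 y -48.94297 73.97101 z 41.52568901847974
turn [-5.6  4.7 -1.1] shift [ 44.7   7.3 -38.6]
```

>>> {"api": "arm_command", "payload": {"increments": [[[-2,2,-0.5],[15,10,-12],1],[[-4,4,-1],[30,16,-22],1],[[-5,5,-1],[42,17,-32],1],[[-5,5,-1],[44,17,-38],1],[[-5,5,-1],[44,17,-38],1]]}}

```text
clock: 8.65
position: [541.0, -75.9, 30.5]
ee_rot: [-0.039, 0.689, 0.049, 0.722]
contact_force: [-0.8, -0.7, -0.1]
gripper_width: -0.2
```

```bash
python3 -c "
from m import *
where(); goto(-71,12,32,87,1)"
```

```text
t 8.65 board xy [-144.9   12.9] z 30.5 elev 87.2 F [-0.8 -0.7 -0.1] w -0.2
turn [-0.6 -0.4 -0.1] shift [73.4  8.2  1.5]
```

>>> {"api": "arm_command", "payload": {"increments": [[[0,0,0],[8,1,2],1],[[0,0,0],[16,2,2],1],[[0,0,0],[24,3,2],1],[[0,0,0],[31,4,2],1],[[0,0,0],[38,5,2],1]]}}

```text
clock: 9.15
position: [579.3, -71.0, 32.8]
ee_rot: [-0.039, 0.689, 0.049, 0.722]
contact_force: [-2.1, -0.6, 2.5]
gripper_width: 0.0
```

```bash
python3 -c "
from m import *
where(); goto(-71,12,32,87,1)"
```

```text
t 9.15 board xy [-106.2   13.1] z 32.8 elev 87.3 F [-2.1 -0.6  2.5] w 0.0
turn [-0.6 -0.4 -0.1] shift [35.   3.3 -0.8]
```

>>> {"api": "arm_command", "payload": {"increments": [[[0,0,0],[7,1,0],1],[[0,0,0],[14,2,0],1],[[0,0,0],[21,2.5,0],1],[[0,0,0],[28,3,0],1],[[0,0,0],[35,4,0],1]]}}

```text
clock: 9.65
position: [614.8, -67.0, 32.9]
ee_rot: [-0.039, 0.689, 0.049, 0.722]
contact_force: [-2.4, -0.3, 2.3]
gripper_width: 0.2
```

```bash
python3 pan.py; python3 -c "
import cv2; im=cv2.imread('pics/p_scene.png'); cv2.imwrite('pics/s6.png',cv2.resize(im[190:400,200:420],None,fx=3,fy=3))"
```

```text
t 9.65 board xy [-70.4  12.6] z 32.9 elev 87.3 F [-2.4 -0.3  2.3] w 0.2Traceback (most recent call last):
  File "pan.py", line 8, in <module>
    kk,_=cv2.findContours(k,cv2.RETR_EXTERNAL,cv2.CHAIN_APPROX_NONE); kk=max(kk,key=cv2.contourArea)[:,0]
                                                                         ~~~^^^^^^^^^^^^^^^^^^^^^^^^
ValueError: max() iterable argument is empty
```

View pics/s6.png

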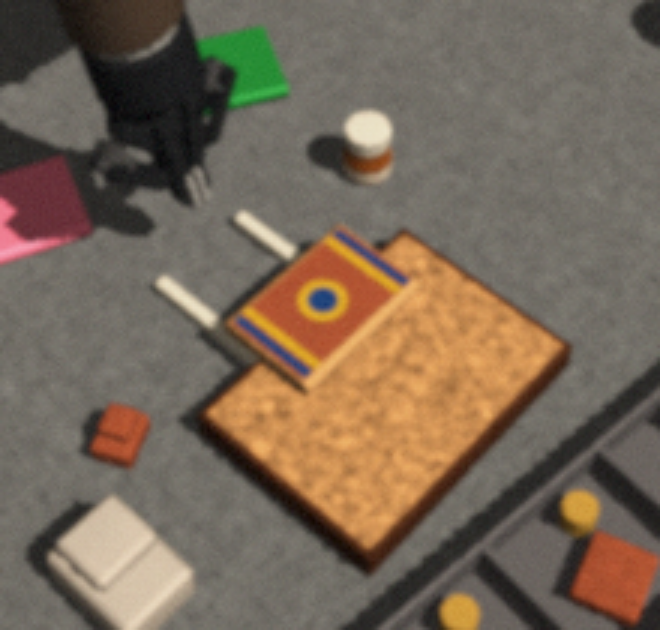

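That picture is stale, because the arm hid the panel from the top camera before a new one was saved. I'll back off and measure again.

>>> {"api": "arm_command", "payload": {"increments": [[[0,0,0],[-10,-1,0],1],[[0,0,0],[-30,-4,0],1],[[0,0,0],[-60,-7,5],1],[[0,0,0],[-95,-12,40],1],[[0,0,0],[-135,-17,80],1]]}}

```text
clock: 10.2
position: [483.5, -83.5, 107.5]
ee_rot: [-0.039, 0.69, 0.049, 0.721]
contact_force: [1.1, -0.4, 1.2]
gripper_width: 0.0
```

```bash
sed -i 's/<47/<50/; s/>70$/>60/' pan.py; python3 pan.py; python3 -c "
import cv2; im=cv2.imread('pics/p_scene.png'); cv2.imwrite('pics/s7.png',cv2.resize(im[190:400,200:420],None,fx=3,fy=3))"
```

```text
t 10.2 board xy [-202.8   12.5] z 107.5 elev 87.3 F [ 1.1 -0.4  1.2] w 0.0
top ((-16.156564712524414, 11.690986633300781), (120.54430389404297, 84.18374633789062), 89.8857650756836) x -58.238506 26.049955 y -48.634212 72.03501 z 42.1205843866386
scene ((-15.82851791381836, 12.961353302001953), (123.68292236328125, 83.95710754394531), 89.72332000732422) x -58.08574 26.117485 y -48.980198 74.76403 z 41.57814809200096
```

View pics/s7.png

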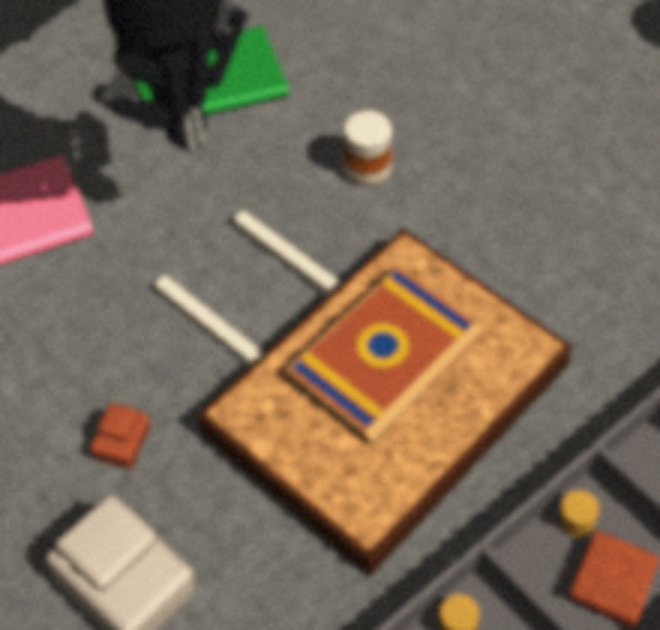

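The panel (centre at (383,345)) lies flat, painted side up and wholly on the cork. The jar and sherd are unmoved and the fingers are clear, so I'm handing in.

```bash
python3 -c "
from bench import arm; print(arm.job_done())"
```

```text
the job is handed in; nothing more can be done
None
```

The panel lies painted side up, flat and wholly on the cork, and I handed the job in with about 10 s of the 64 s used. `job_done()` reports no verdict.

**What I did:** I pushed the panel square against the board's front edge with shut fingertips. I then tipped it up in steps (about 15°, 36° and 57°, then near vertical) with its far edge down against the wall, pushed it over onto the cork, and pushed it on about 57 mm.

**Last checks:**
- **Position:** both cameras agree that in the board frame the panel spans x of about -58 to +26 mm and y of about -49 to +75 mm. Its top is at 41.5–42 mm, where 41 mm would be flat on the cork.
- **Clearance:** the fingers are well clear, at about 107 mm height and 145 mm from the panel. The jar, sherd and stone look unmoved in the last picture.
- **Not checked:** I did not re-measure the figurine, brush, bottle and cup. The arm stayed away from them after the first approach.

**What failed or disagreed:**
- **Sideways drift:** small sideways corrections while pressing on the panel were hardly followed. The fingers pushed up to about 15 mm off the panel's middle, with no harm done.
- **Tilt fit:** when the panel was almost upright, the depth fit gave 66° where the picture showed about 80°. I put this down to points on the arm getting into the fit.
- **Failed measurement:** one measurement failed because the arm hid the panel. I repeated it after backing off.

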